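Close the loaded coil dryer and show its filter plate over the light panel

TASK

The coil drying unit has just been loaded: first push its drawer fully shut, then lift the cover flap beside it well up so that it stands open by itself, and draw the filter plate (the open grille with the wide bar grip, not the solid blanking plate with the round stub) straight up out of its slot. Carry it to the light panel lying on the bench and finish while still holding it there: upright, still, over the middle of the panel, about a hand's width of clear air beneath it, touching nothing but the gripper. Leave the drawer shut, the flap open, the blanking plate seated, and the loose coil, bottle and screwdriver where they are.

Things in the scene. Friction and masses are not known exactly. Their poses are not given: they have to be found in the camera images.
- unit: blue sheet-metal coil drying unit fixed to the bench, 150 (x) x 300 (y) x 90 mm high without flap. Origin: centre of underside; own x from front (robot side) to back, y left. Left part (y 20 to 150 mm): drawer bay with roof. Right part (y -150 to 20): filter housing with 5 mm walls 90 mm high under the flap, two slots at x 0, y -102 and -28, guide ribs 65 mm high at their front and back ends
- drawer (a joint): how far the drawer stands open, m: 0 is fully shut, it slides out along the unit's -x, limit 0.09; needs about 2 to 3 N to move, stays where left. Two coils are fixed in it
- drawer_front (a point): centre of the outer face of the drawer front, which is 126 mm wide (y), 72 mm high (from 9 to 81 mm above the bench) and faces the robot (unit's -x); flat, without a handle: it is pushed. It has coils 63 mm high standing behind it
- flap (a joint): opening angle of the cover flap, rad: 0 is closed (it may start up to 0.12), 1.57 is standing upright, limit 1.8; it turns about the hinge line along the unit's y at the back of the housing, the front edge rising and going to the back. The hinge is stiff: the flap stays where it is left; about 3 N at the tongue lifts it
- flap_tongue (a point): point to grip on the black tongue at the middle of the flap's front edge. Tongue 45 mm long (unit's x), 14 mm wide (y), 20 mm high, free air beneath and beside it; this point is 30 mm out from the flap's front face and, flap closed, 120 mm above the bench. In the flap's frame, which turns with it, it lies 180 mm in front (-x) of and 30 mm above the hinge line
- flap_hinge (a point): middle of the flap's hinge line, at the top of the housing's back wall, 90 mm above the bench. The flap is a hood 150 mm long (from the hinge forwards), 170 mm wide and 45 mm high, with 4 mm walls, open underneath; when open its hollow faces the robot
- filter_center (a point): filter plate's centre, 58 mm above its underside. Aluminium open grille 135 (x) x 16 (y) x 80 mm high, black bar grip on the middle of its top 44 (x) x 12 (y) x 36 mm high: 116 mm in all. Upright in either slot under the flap, underside 5 mm above the bench, axes along the unit's, grip at 85 to 121 mm; 2 mm play. About 0.18 kg. Pulled straight up, clear of the walls after 90 mm
- blank_center (a point): centre of the blanking plate (51 mm above its underside): a solid aluminium plate 135 x 16 x 80 mm with a black round stub 14 mm across and 22 mm high in the middle of its top. It stands in the other slot and stays there
- panel_top (a point): centre of the upper face of the light panel, a flat plate with a white face in an aluminium frame, 150 x 150 mm, 12 mm high, fixed on the bench to the right of the unit
- coil_center (a point): centre of a loose wound coil standing on the bench, 48 mm across, 51 mm high; to be left alone
- bottle_center (a point): centre of an upright plastic bottle on the bench, 60 mm across, 140 mm high; to be left alone
- driver_grip (a point): grip of a screwdriver lying on the bench; to be left alone
There are look-alikes about, which are no part of the job. What is shaped like the part that bears panel_top but purple or turquoise is not meant.

How it is judged:
By the outcome, as a careful person would: the job done as asked, in the order asked, and still so for the second after the job is handed in, while the arm keeps its last pose, push and grip.
It also fails if it takes over 67 s, if anything falls off the work surface, if the arm or the gripper's body presses on something with over 40 N, if the wrist force passes 120 N, or if a joint passes its speed limit or range.

ROBOT

A 7-joint arm with a two-finger parallel gripper is mounted at the origin on the work surface. World frame = base frame: x ahead of the robot, y to its left, z up, the work surface at z = 0. Lengths are in m, angles in degrees, forces in N, time in s.
With the tool pointing down it reaches from about 0.35 to 0.9 m from the base axis. Payload 8.1 kg.
Tool frame: the origin (TCP) lies midway between the tips of the shut fingers; the grasp point (between the pads) lies 19 mm behind it; z points along the fingers, x is the direction in which the jaws open and shut, and the axes are right-handed (so a half turn about z gives the same grasp; the last joint's range is limited). The gripper opens to 85 mm and grips with 20 to 120 N. Pads are 22 mm wide; open, the fingers measure 114 mm over their backs; the gripper's body (76 mm by 85 mm) begins 54 mm behind the grasp point. The pads swing forward as they close: fully open they stand 13 mm farther back than shut.
Start: joints at [-70.967, 24.895, 1.432, 90.138, -0.665, 64.973, -4.303], TCP at [0.263, 0.567, 0.231] pointing down, gripper open.
Joint ranges: [-149.89, 149.89], [-25.12, 119.58], [-72.63, 75.52], [4.76, 147.25], [-75.54, 255.54], [6.69, 114.76], [-157.13, 157.13]. Speed limits (degrees/s): [127.2, 127.2, 172.46, 172.46, 180, 180, 180].

INTERFACE

Orientations are given as [roll, pitch, yaw] about the fixed x, y, z axes, in that order (R = Rz(yaw) Ry(pitch) Rx(roll)).
In Python, from workcell import readout, get_image, camera_info, hand_in gives the robot as it stands.
- The arm moves only by the shell command python3 -m crank 'ROWS' [OPENING]. ROWS is JSON, a list of rows, each a list of 6 numbers: the shift along the tool's x, y, z in m, then the turn, a rotation vector about the tool's x, y, z in rad. A call has 1 to 12 rows; each row shifts and turns the pose as measured when the row begins, along the tool's axes as they then stand; what a row does not reach is not made up. A row lasts 1/12 s, in which the tool goes at most 41.7 mm and 7.16 degrees, less where a joint would pass 70% of its speed; a pose out of reach is approached as far as the arm can. A call with a gripper value outside its range is refused whole. OPENING is the closure in counts, from 0 (fully open) to 255 (shut), set as the call begins (- or left out, the last holds). The fingers move at their own pace and stop on an object; the grip force is fixed at half the most. Time passes only in rows, so rows that do not move let the fingers close. It gives the time, the measured TCP pose, the force and the opening at its end, in the units of the state.
- readout.sense(): the state, without advancing time (a new reading comes with each control period).
- get_image(name): name is "scene" or "top"; returns the picture (400x640x3 uint8, blue, green, red); there is no depth.
- camera_info(name): a dict with "fx", "fy", "cx", "cy" (pixels), "k1" (the pictures are not rectified: a ray, as slopes to the right and down, at radius r is drawn at 1 + k1 r^2 times it, then the intrinsics apply), "R" (3x3) and "t" (3): a world point X has camera coordinates R X + t. Camera axes: x right, y down, z forward; pixel columns grow to the right and rows downward; lengths in m; the calibration is good to about 2 mm. A picture is of the moment at which its call begins. camera_info takes no time and is no camera call.
- hand_in(): hands the job in, once; it reports no verdict.
The state is a dict: "time": time; "qpos": joint angles; "qvel": joint speeds; "joint_efforts": joint torques, N m; "ee_pos": TCP position; "ee_rot": TCP orientation; "ft_force": force on the tool from outside, world axes, zero at the start; "ft_torque": the same for the moment, N m; "grip_width": finger opening in m.
Only numpy, scipy, OpenCV 4.12 (cv2) and the standard library are available. Lean on these libraries where they do the work, as an engineer would, in place of code of your own. Each camera call takes 0.05 s, during which the arm holds its last target.

## Working session

There is one attempt and no reset: what is moved stays moved. The work goes in short steps, Python scripts to look and compute and a shell command to move; the robot and the scene stay as the last step left them, time stands still between calls to the robot, and variables do not carry over. Pictures are saved under pics/ and viewed, and the job is handed in when it is done.

```bash
ls; mkdir -p pics
python3 - <<'E'
from workcell import readout, get_image, camera_info
import cv2
s=readout.sense()
for k,v in s.items(): print(k,v)
for n in("scene","top"):
    cv2.imwrite(f"pics/{n}0.png",get_image(n)); print(n,camera_info(n))
E
```

```text
pics
time 0.0
qpos [-70.96487691  24.93706012   1.43102188  90.19099308  -0.66588272
  64.97274522  -4.30318923]
qvel [ 0.02465631 -0.0233091  -0.0115251  -0.00521017  0.0624038   0.00155991
 -0.10277943]
joint_efforts [ 4.47010198e-04 -6.70467353e+01  1.02467380e+00 -3.16214991e+01
  1.52062287e-02  1.24951117e-02 -1.88846366e-05]
ee_pos [0.26311109 0.56634513 0.23050663]
ee_rot [1.79992666e+02 9.21864614e-02 6.50813385e+01]
ft_force [-0.28933124  0.5039192  -0.29753085]
ft_torque [-0.03739191  0.01374149 -0.00952408]
grip_width 0.08541921248849428
scene {'fx': 476.4517021931826, 'fy': 476.4517021931826, 'cx': 323.3981909035034, 'cy': 197.88923656348516, 'k1': -0.13651404265265962, 'R': array([[-0.68207483,  0.73116147,  0.01329813],
       [ 0.62310681,  0.59060046, -0.51276604],
       [-0.38276865, -0.34145865, -0.85842539]]), 't': array([ 0.35714372, -0.24338248,  1.75456167])}
top {'fx': 429.83011630155215, 'fy': 429.83011630155215, 'cx': 314.0718234970492, 'cy': 199.24519375804002, 'k1': 0.017530009500205276, 'R': array([[-0.00707221, -0.99982372, -0.01739299],
       [-0.99483313,  0.00879638, -0.10114179],
       [ 0.10127695,  0.01658783, -0.99471997]]), 't': array([-0.00460402,  0.49762164,  1.1483392 ])}
```

View pics/scene0.png

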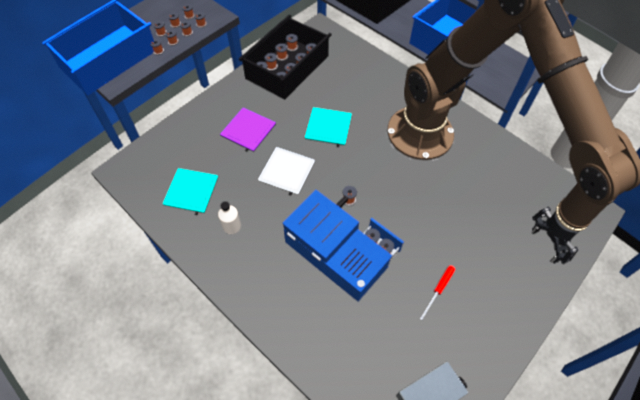

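View pics/top0.png

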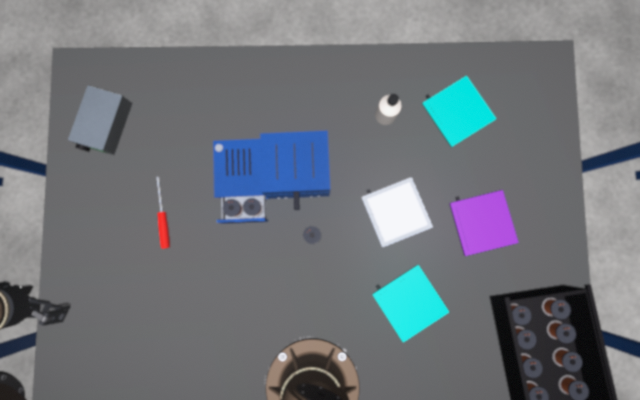

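The scene view shows the blue unit at about (343,245), its drawer open at (385,238), and the tongue at (345,200). The loose coil is at (349,194), the white panel at (287,170), the bottle at (229,217) and the screwdriver at (440,290). In the top view the unit is at (270,165), the drawer front at (243,220), the tongue at (297,202), the coil at (312,235) and the white panel at (398,212). The cyan and purple look-alike panels are at (410,303), (460,110) and (484,222).

```bash
cat > h.py <<'E'
import numpy as np, cv2
from workcell import readout, get_image, camera_info
def cam(n):
    c=camera_info(n); K=np.array([[c['fx'],0,c['cx']],[0,c['fy'],c['cy']],[0,0,1]]); return c,K,np.array([c['k1'],0,0,0,0.])
def ray(n,uv):
    c,K,d=cam(n); p=cv2.undistortPoints(np.array(uv,float).reshape(-1,1,2),K,d).reshape(-1,2)
    v=np.c_[p,np.ones(len(p))]@c['R']; o=-c['R'].T@c['t']; return o,v
def onz(n,uv,z):
    o,v=ray(n,uv); return o+v*((z-o[2])/v[:,2])[:,None]
def proj(n,X):
    c,K,d=cam(n); return cv2.projectPoints(np.array(X,float).reshape(-1,1,3),cv2.Rodrigues(c['R'])[0],c['t'],K,d)[0].reshape(-1,2)
def tri(a,b):
    o1,v1=ray('scene',a);o2,v2=ray('top',b);v1=v1[0]/np.linalg.norm(v1[0]);v2=v2[0]/np.linalg.norm(v2[0])
    A=np.c_[v1,-v2];s=np.linalg.lstsq(A,o2-o1,rcond=None)[0];p=o1+s[0]*v1;q=o2+s[1]*v2
    return (p+q)/2,np.linalg.norm(p-q)
def crop(im,x0,y0,x1,y1,f,name):
    cv2.imwrite(name,cv2.resize(im[y0:y1,x0:x1],None,fx=f,fy=f,interpolation=cv2.INTER_CUBIC))
E
python3 - <<'E'
from h import *
a=cv2.imread('pics/top0.png');b=cv2.imread('pics/scene0.png')
crop(a,200,120,340,250,5,'pics/t1.png'); crop(b,270,170,420,310,5,'pics/s1.png'.replace('s1','sc1'))
for n,im in(('top',a),('scene',b)):
    hsv=cv2.cvtColor(im,cv2.COLOR_BGR2HSV)
    m=cv2.inRange(hsv,(0,0,150),(180,60,255))
    for c in cv2.findContours(m,cv2.RETR_EXTERNAL,cv2.CHAIN_APPROX_NONE)[0]:
        A=cv2.contourArea(c)
        if 1000<A<5000:
            r=cv2.minAreaRect(c); print(n,A,r, onz(n,cv2.boxPoints(r),0.012).round(4).tolist(), onz(n,r[0],.012).round(4))
    m=cv2.inRange(hsv,(100,120,60),(125,255,255))
    for c in cv2.findContours(m,cv2.RETR_EXTERNAL,cv2.CHAIN_APPROX_NONE)[0]:
        if cv2.contourArea(c)>300: print('blue',n,cv2.contourArea(c),cv2.boundingRect(c))
E
```

```text
top 1128.0 ((623.0, 373.0), (32.0, 52.0), 0.0) [[-0.0255, -0.7601, 0.012], [0.1042, -0.771, 0.012], [0.1046, -0.8521, 0.012], [-0.0247, -0.8402, 0.012]] [[ 0.0392 -0.8059  0.012 ]]
top 3053.0 ((396.81036376953125, 211.7758331298828), (56.265682220458984, 56.6370735168457), 68.19859313964844) [[0.5063, -0.1352, 0.012], [0.5635, -0.2812, 0.012], [0.419, -0.3335, 0.012], [0.3629, -0.1894, 0.012]] [[ 0.4624 -0.235   0.012 ]]
top 2641.0 ((21.999996185302734, 204.99996948242188), (43.99999237060547, 73.99998474121094), 0.0) [[0.3887, 0.854, 0.012], [0.5943, 0.8679, 0.012], [0.5933, 0.7455, 0.012], [0.3875, 0.7337, 0.012]] [[0.4901 0.8004 0.012 ]]
top 2080.5 ((23.19230842590332, 126.5384521484375), (47.59327697753906, 66.73043060302734), 3.1798300743103027) [[0.6212, 0.8763, 0.012], [0.8132, 0.8781, 0.012], [0.8045, 0.7431, 0.012], [0.6126, 0.7434, 0.012]] [[0.7122 0.8104 0.012 ]]
top 1669.5 ((94.60769653320312, 116.86154174804688), (33.6702995300293, 57.46693801879883), 19.440034866333008) [[0.6772, 0.6794, 0.012], [0.834, 0.6323, 0.012], [0.8003, 0.5407, 0.012], [0.6443, 0.5888, 0.012]] [
[... 1297 characters left out ...]
cene 1748.5 ((617.09033203125, 84.88664245605469), (134.04296875, 41.33369445800781), 65.0952377319336) [[-0.9699, 0.1594, 0.012], [-1.262, 0.2394, 0.012], [-0.6975, 0.7419, 0.012], [-0.4824, 0.6493, 0.012]] [[-0.8175  0.4667  0.012 ]]
scene 1175.5 ((372.4703369140625, 37.65585708618164), (112.67994689941406, 12.5901460647583), 31.32869529724121) [[-0.2342, -0.7214, 0.012], [-0.312, -0.7535, 0.012], [-0.3066, -0.2072, 0.012], [-0.2361, -0.189, 0.012]] [[-0.2698 -0.4533  0.012 ]]
blue scene 923.0 (562, 328, 78, 48)
blue scene 6068.5 (283, 190, 109, 111)
blue scene 808.5 (614, 185, 26, 56)
blue scene 555.0 (499, 57, 36, 70)
blue scene 2090.0 (409, 0, 75, 55)
blue scene 24520.5 (0, 0, 300, 207)
```

View pics/t1.png

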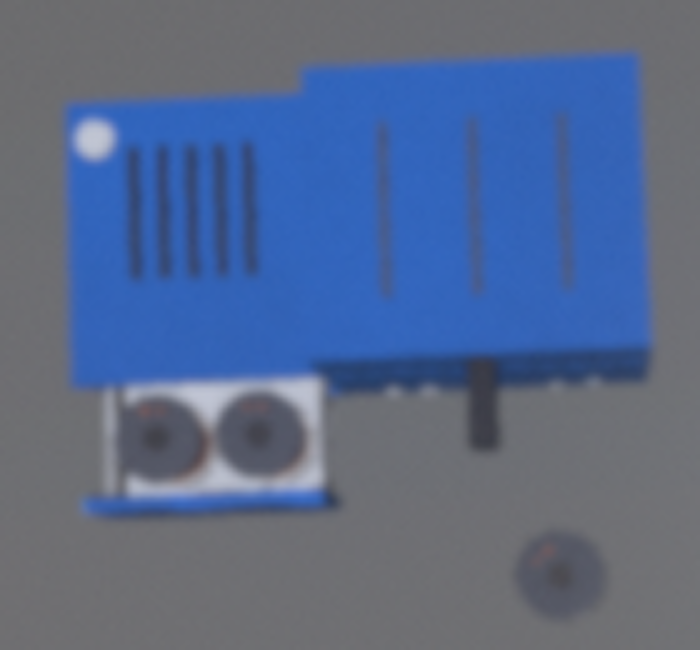

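View pics/sc1.png

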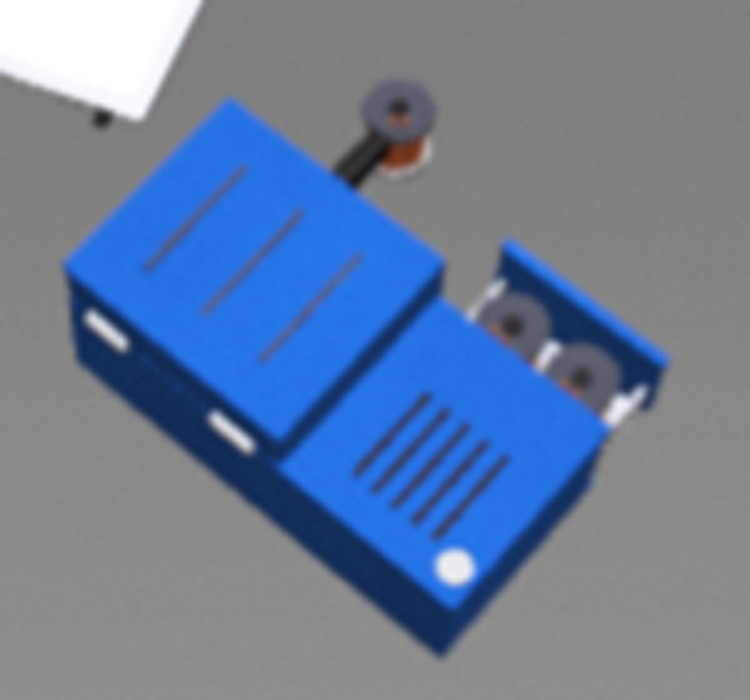

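Close crops: in the top view the left roof corners are at crop (66,103) and (73,387). The flap's top runs (302,68), (638,55), (650,348), (315,362), and the tongue tip is at (484,448). The drawer front runs (85,505) to (335,500). The only tongue is the black bar at top (297,202); the loose coil stands separately in front of it.

Run:
```python
from h import *
T=lambda *p:[((u+.5)/5-.5+200,(v+.5)/5-.5+120) for u,v in p]
S=lambda *p:[((u+.5)/5-.5+270,(v+.5)/5-.5+170) for u,v in p]
print('roof L back/front top',onz('top',T((66,103),(73,387)),.09).round(4).tolist())
print('roof scene',onz('scene',S((452,610),(607,432)),.09).round(4).tolist())
print('flap top bl,br,fr,fl',onz('top',T((302,68),(638,55),(650,348),(315,362)),.137).round(4).tolist())
print('flap scene bl br fr fl',onz('scene',S((283,440),(66,265),(230,98),(443,266)),.137).round(4).tolist())
print('drawer front top z.081',onz('top',T((83,512),(327,504)),.081).round(4).tolist())
print('drawer scene',onz('scene',S((668,360),(507,238)),.081).round(4).tolist())
print('tongue tip',onz('top',T((470,448),(498,448)),.13).round(4).tolist(), onz('scene',S((374,128),(388,150)),.13).round(4).tolist())
print('coil',onz('top',T((562,575)),.051).round(4),onz('scene',S((399,109)),.051).round(4))
print('bottle cap', onz('top',[(393,99)],.14).round(3))
```

```text
roof L back/front top [[0.649, 0.2549, 0.09], [0.4991, 0.2488, 0.09]]
roof scene [[0.648, 0.2562, 0.09], [0.502, 0.251, 0.09]]
flap top bl,br,fr,fl [[0.6541, 0.1242, 0.137], [0.6589, -0.0446, 0.137], [0.5108, -0.049, 0.137], [0.5054, 0.117, 0.137]]
flap scene bl br fr fl [[0.6524, 0.1284, 0.137], [0.6581, -0.0403, 0.137], [0.5079, -0.0499, 0.137], [0.5061, 0.1213, 0.137]]
drawer front top z.081 [[0.4348, 0.2448, 0.081], [0.4379, 0.1181, 0.081]]
drawer scene [[0.4357, 0.2467, 0.081], [0.4386, 0.1212, 0.081]]
tongue tip [[0.4625, 0.0407, 0.13], [0.4624, 0.0268, 0.13]] [[0.4597, 0.026, 0.13], [0.4656, 0.0426, 0.13]]
coil [[ 0.4009 -0.0028  0.051 ]] [[ 0.3991 -0.0007  0.051 ]]
bottle cap [[ 0.737 -0.21   0.14 ]]
```

Choices, in top-view pixels:
- **Tongue:** the black bar at (297,202). The loose coil at (312,235) is left alone.
- **Drawer:** the blue front at (243,221).
- **Panel:** the white one at (398,212), not cyan (410,303), cyan (460,110) or purple (484,222).

The unit's centre works out at about (0.579, 0.1025) with yaw about 1.8°. I'll start with the drawer.

```bash
python3 -m crank '[[0,0,0,0,0,-0.1165],[0,0,0,0,0,-0.1165],[0,0,0,0,0,-0.1165],[0,0,0,0,0,-0.1165]]' 255; python3 -m crank '[[-0.033,0.011,0.0025,0,0,0],[-0.033,0.011,0.0025,0,0,0],[-0.033,0.011,0.0025,0,0,0],[-0.033,0.011,0.0025,0,0,0],[-0.033,0.011,0.0025,0,0,0],[-0.033,0.011,0.0025,0,0,0],[-0.033,0.011,0.0025,0,0,0],[-0.033,0.011,0.0025,0,0,0],[-0.033,0.011,0.0025,0,0,0],[-0.033,0.011,0.0025,0,0,0],[-0.033,0.011,0.0025,0,0,0],[-0.033,0.011,0.0025,0,0,0]]'
```

```text
time: 0.43
ee_pos: [0.2623, 0.5654, 0.2286]
ee_rot: [-179.9, 0.3, 92.7]
ft_force: [-0.1, 0.6, 0.0]
grip_width: 0.0389
time: 1.43
ee_pos: [0.4156, 0.1666, 0.1941]
ee_rot: [-179.5, 0.3, 94.0]
ft_force: [0.2, -0.2, 0.3]
grip_width: -0.0004
```

```bash
python3 -m crank '[[0.005,-0.004,0.024,0,0,0.015],[0.005,-0.004,0.024,0,0,0.015],[0.002,-0.002,0.024,0,0,0.008],[0,0,0.024,0,0,0],[0,0,0.024,0,0,0],[0,0,0.022,0,0,0],[0,0,0,0,0,0]]'
```

```text
time: 2.02
ee_pos: [0.4085, 0.1663, 0.0478]
ee_rot: [-179.8, 0.4, 90.7]
ft_force: [-2.1, -0.6, -0.3]
grip_width: 0.0001
```

```bash
python3 -m crank '[[0.007,0,0,0,0,-0.01],[0.007,0,0,0,0,-0.01],[0,0,0,0,0,0]]'; python3 -m crank '[[0,0.008,0,0,0,0],[0,0.008,0,0,0,0],[0,0.008,0,0,0,0],[0,0.008,0,0,0,0],[0,0.008,0,0,0,0]]'
```

```text
time: 2.27
ee_pos: [0.4081, 0.1813, 0.0486]
ee_rot: [-179.7, 0.4, 91.9]
ft_force: [0.3, 0.9, 0.3]
grip_width: 0.0002
time: 2.68
ee_pos: [0.4508, 0.1846, 0.0518]
ee_rot: [-179.8, 0.3, 92.1]
ft_force: [-1.8, 0.6, -1.6]
grip_width: -0.0001
```

```bash
python3 -m crank '[[0,0.008,0.0005,0,0,0],[0,0.008,0.0005,0,0,0],[0,0.008,0.0005,0,0,0],[0,0.005,0,0,0,0]]';  python3 -m crank '[[0,0.004,0,0,0,0],[0,0.004,0,0,0,0]]'
```

```text
time: 3.02
ee_pos: [0.4808, 0.1852, 0.0501]
ee_rot: [-179.5, 0.4, 92.1]
ft_force: [-31.4, 0.3, 23.1]
grip_width: -0.0002
time: 3.18
ee_pos: [0.4803, 0.1848, 0.0485]
ee_rot: [-178.4, 0.5, 92.2]
ft_force: [-18.4, -0.5, 14.6]
grip_width: 0.0001
```

```bash
python3 -m crank '[[0,0.004,0.001,0,0,0],[0,0.004,0,0,0,0]]'
python3 - <<'E'
from h import *
a=get_image('top');crop(a,200,120,340,250,5,'pics/t2.png')
E
```

```text
time: 3.35
ee_pos: [0.4797, 0.1844, 0.0462]
ee_rot: [-177.5, 0.7, 92.3]
ft_force: [-17.4, 1.0, 13.5]
grip_width: -0.0001
```

View pics/t2.png

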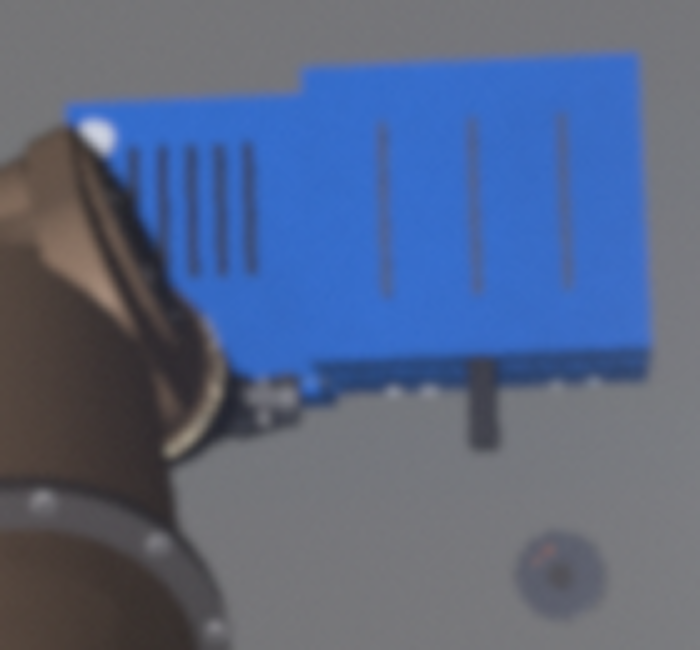

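At the hard stop the push force was 17 to 31 N, and the drawer front sits flush in the view, so it is shut. Next I back off, rise and tilt the tool by 45°.

```bash
python3 -m crank '[[0,-0.02,0,0,0,0],[0,-0.025,-0.01,0,0,0],[0,-0.01,-0.035,0,0,0],[0,0,-0.035,0,0,0],[0,0,-0.035,0,0,0],[0,0,-0.035,0,0,0],[0,0,0,0,0,0]]'; python3 -m crank '[[-0.02,0,0,-0.112,0,0],[-0.02,0,0,-0.112,0,0],[-0.02,0,0,-0.112,0,0],[-0.02,0,0,-0.112,0,0],[-0.02,0,0,-0.112,0,0],[-0.02,0,0,-0.112,0,0],[-0.02,0,0,-0.112,0,0],[0,0,0,0,0,0]]'
python3 - <<'E'
from h import *
a=get_image('top');crop(a,200,120,340,250,5,'pics/t3.png')
s=readout.sense();print(s['qpos'].round(1) if hasattr(s['qpos'],'round') else s['qpos'])
E
```

```text
time: 3.98
ee_pos: [0.4321, 0.1832, 0.2029]
ee_rot: [-177.2, 0.9, 92.3]
ft_force: [1.8, -0.1, -0.1]
grip_width: 0.0001
time: 4.65
ee_pos: [0.4526, 0.0659, 0.2108]
ee_rot: [145.4, 1.6, 91.1]
ft_force: [-0.3, -0.6, -0.3]
grip_width: 0.0003
[-30.1  -4.1   2.  141.7  55.7  19.7  13.9]
```

View pics/t3.png

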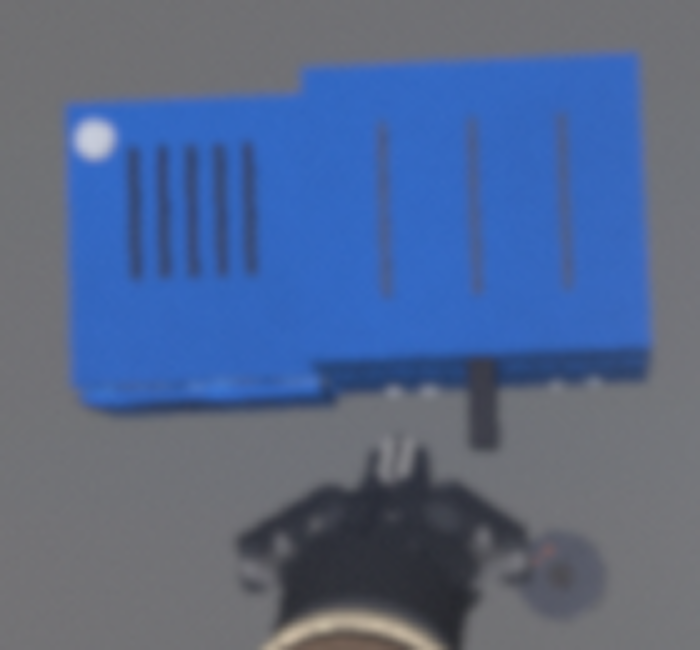

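The drawer front is now flush with the unit along crop (85–335, 400), so it is shut. I'll work out the push path under the tongue, using a 35° tilt.

```bash
cat >> h.py <<'E'
from scipy.spatial.transform import Rotation as Ro
C=np.array([.579,.1025]);YAW=np.radians(1.8)
def w(lx,ly,z): return np.array([C[0]+lx*np.cos(YAW)-ly*np.sin(YAW),C[1]+lx*np.sin(YAW)+ly*np.cos(YAW),z])
def delta(p,R=None):
    s=readout.sense(); R0=Ro.from_euler('xyz',s['ee_rot'],degrees=True)
    d=R0.inv().apply(np.array(p)-s['ee_pos']); r=(R0.inv()*R).as_rotvec() if R is not None else np.zeros(3)
    print('ee',np.round(s['ee_pos'],4),np.round(s['ee_rot'],1),'shift',d.round(4),'rot',r.round(3)); return d,r
def tilt(t,yaw=91.8): return Ro.from_euler('z',yaw,degrees=True)*Ro.from_euler('x',180-t,degrees=True)
def flapP(th,a,b): c,s=np.cos(th),np.sin(th); return np.array([.075-a*c+b*s,.09+a*s+b*c])
def tcpflap(thd,t=35,h=.011,d=.02):
    th=np.radians(thd);t=np.radians(t);n=np.array([np.cos(t),np.sin(t)]);z=np.array([np.sin(t),-np.cos(t)])
    F=flapP(th,.195,.02)+d*z if th<np.pi/2-t else flapP(th,.195-d,.02)
    q=F-h*n; return w(q[0],-.065,q[1])
E
python3 - <<'E'
from h import *
T=lambda *p:[((u+.5)/5-.5+200,(v+.5)/5-.5+120) for u,v in p]
print(onz('top',T((95,410),(335,402)),.081).round(4), w(-.075,.085,.08))
for th in (0,10,20,30,40,50,60,70,80,90,97): print(th,tcpflap(th).round(3))
p=tcpflap(0)
print('pre'); delta(p-[.03,0,.03],tilt(35))
cv2.imwrite('pics/sc3.png',get_image('scene'))
E
```

```text
[[0.4879 0.2394 0.081 ]
 [0.491  0.1141 0.081 ]] [0.50136709 0.18510225 0.08      ]
0 [0.464 0.034 0.087]
10 [0.47  0.034 0.121]
20 [0.482 0.034 0.153]
30 [0.5   0.035 0.182]
40 [0.522 0.036 0.208]
50 [0.548 0.037 0.23 ]
60 [0.577 0.037 0.245]
70 [0.606 0.038 0.255]
80 [0.636 0.039 0.26 ]
90 [0.667 0.04  0.259]
97 [0.688 0.041 0.255]
pre
ee [0.4527 0.0668 0.2109] [145.5   1.5  91.1] shift [-0.0285 -0.1037  0.1161] rot [-0.01   0.028  0.006]
```

View pics/sc3.png

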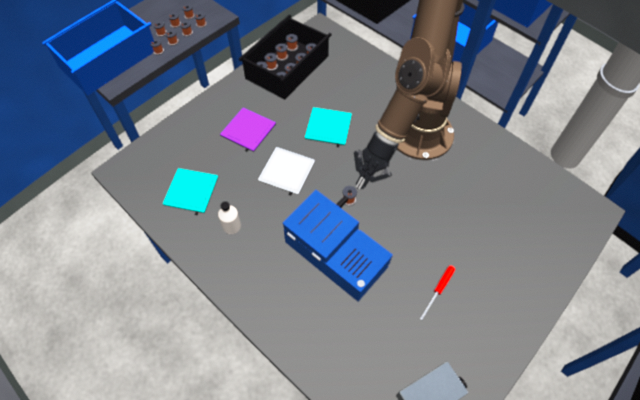

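```bash
python3 -m crank '[[-0.016,-0.014,-0.01,0,0.014,0],[-0.016,-0.014,-0.01,0,0.014,0],[0,0,0,0,0,0]]'; python3 -c "
from h import *
delta([.427,.034,.057],tilt(35))"
```

```text
time: 5.0
ee_pos: [0.4224, 0.0377, 0.2142]
ee_rot: [145.7, -0.1, 92.2]
ft_force: [0.2, -0.2, -0.7]
grip_width: 0.0001
ee [0.4224 0.0377 0.2142] [ 1.457e+02 -1.000e-01  9.220e+01] shift [-0.0042 -0.0849  0.1324] rot [-0.012 -0.006  0.005]
```

```bash
python3 -m crank '[[-0.001,-0.017,0.0265,-0.003,0,0],[-0.001,-0.017,0.0265,-0.003,0,0],[-0.001,-0.017,0.0265,-0.003,0,0],[-0.001,-0.017,0.0265,-0.003,0,0],[0,-0.015,0.023,0,0,0],[0,0,0,0,0,0]]'; python3 -c "
from h import *
delta(tcpflap(-4),tilt(35))
cv2.imwrite('pics/t4.png',get_image('top')[120:250,220:360].repeat(5,0).repeat(5,1))
cv2.imwrite('pics/sc4.png',get_image('scene')[150:260,290:420].repeat(5,0).repeat(5,1))"
```

```text
time: 5.5
ee_pos: [0.4356, 0.0178, 0.1718]
ee_rot: [144.7, 4.4, 90.9]
ft_force: [0.7, -0.3, -0.5]
grip_width: 0.0002
ee [0.4356 0.0178 0.1718] [144.7   4.4  90.9] shift [ 0.0231 -0.0336  0.0947] rot [0.005 0.072 0.032]
```

View pics/t4.png

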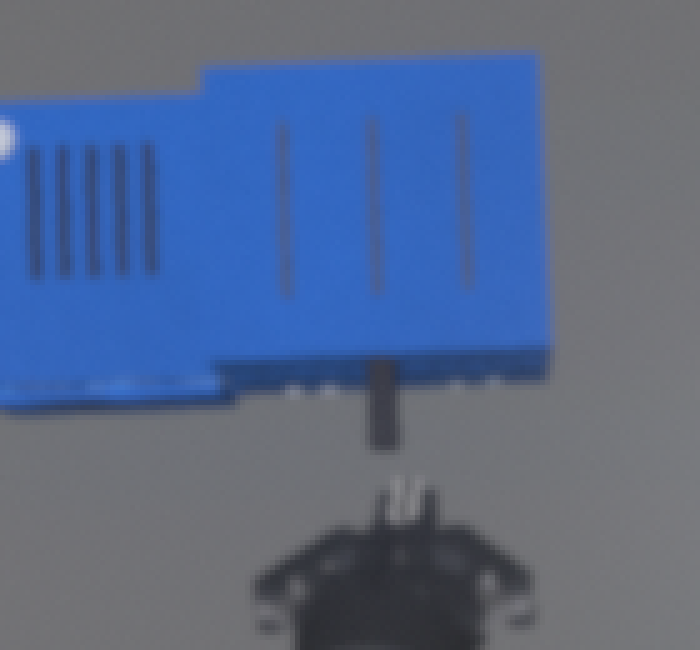

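View pics/sc4.png

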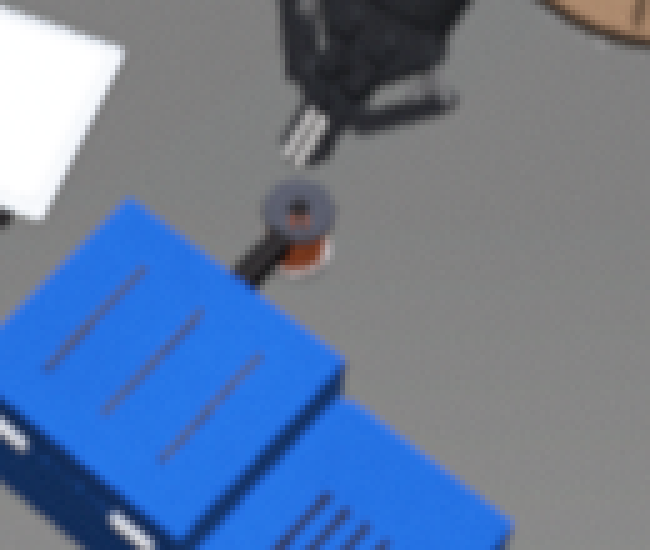

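The tool stopped short at z=0.172, which looks like a joint limit. I'll check the joints.

```bash
python3 -c "
from h import *
s=readout.sense();print(np.round(s['qpos'],1))"
```

```text
[  7.1   0.8 -29.3 146.4  89.1  15.9 -14.1]
```

Joint 4 is at its fold limit, so a forward tilt isn't possible this close to the base. Instead I'll grip the tongue with the tool vertical. The tongue stands 30 mm out and the fingertips reach 19 mm past the grasp point, so it can pivot in the pads through 90°.

```bash
python3 -m crank '[[0,0.008,-0.02,0.1,0,0],[0,0.005,-0.02,0.11,0.015,0.005],[0,0,-0.01,0.11,0.015,0.005],[0,0,0,0.11,0.015,0.005],[0,0,0,0.11,0.015,0.005],[0,0,0,0.06,0,0],[0,0,0,0,0,0]]' 100; python3 -c "
from h import *
delta(w(-.105,-.065,.19),tilt(0))
print(np.round(readout.sense()['qpos'],1))"
```

```text
time: 6.18
ee_pos: [0.4424, 0.0013, 0.1908]
ee_rot: [156.8, 6.0, 89.2]
ft_force: [1.1, 0.1, 1.0]
grip_width: 0.0519
ee [0.4424 0.0013 0.1908] [156.8   6.   89.2] shift [0.0333 0.0316 0.0106] rot [ 0.402  0.113 -0.024]
[  9.2   1.4 -26.5 134.1  29.6  27.1  48.7]
```

```bash
python3 -m crank '[[0.007,0.007,0,0.08,0.022,0],[0.007,0.007,0,0.08,0.022,0],[0.007,0.007,0,0.08,0.022,0],[0.007,0.007,0,0.08,0.022,0],[0.005,0.005,0,0.08,0.022,0],[0,0,0,0,0,0]]'; python3 -c "
from h import *
delta(w(-.105,-.065,.19),tilt(0))
print(np.round(readout.sense()['qpos'],1))"
```

```text
time: 6.68
ee_pos: [0.4758, 0.0424, 0.1989]
ee_rot: [180.0, -0.4, 90.9]
ft_force: [1.0, -0.2, 0.9]
grip_width: 0.052
ee [0.4758 0.0424 0.1989] [180.   -0.4  90.9] shift [-0.0083  0.0001  0.0088] rot [ 0.    -0.006 -0.015]
[ 11.1  15.6 -27.2 110.8   8.2  55.4  71.1]
```

```bash
python3 -m crank '[[-0.004,0,0.024,0,0,-0.008],[-0.004,0,0.024,0,0,-0.007],[0,0,0.024,0,0,0],[0,0,0.022,0,0,0],[0,0,0,0,0,0]]'; python3 -c "
from h import *
delta(w(-.105,-.065,.101),tilt(0))
a=get_image('top');crop(a,220,120,360,250,5,'pics/t5.png')
a=get_image('scene');crop(a,290,150,420,260,5,'pics/sc5.png')"
```

```text
time: 7.1
ee_pos: [0.4817, 0.0388, 0.1031]
ee_rot: [178.9, -0.0, 92.1]
ft_force: [-0.1, -0.8, -0.5]
grip_width: 0.0518
ee [0.4817 0.0388 0.1031] [178.9  -0.   92.1] shift [-0.0044 -0.0058  0.0019] rot [ 0.019 -0.     0.005]
```

View pics/t5.png

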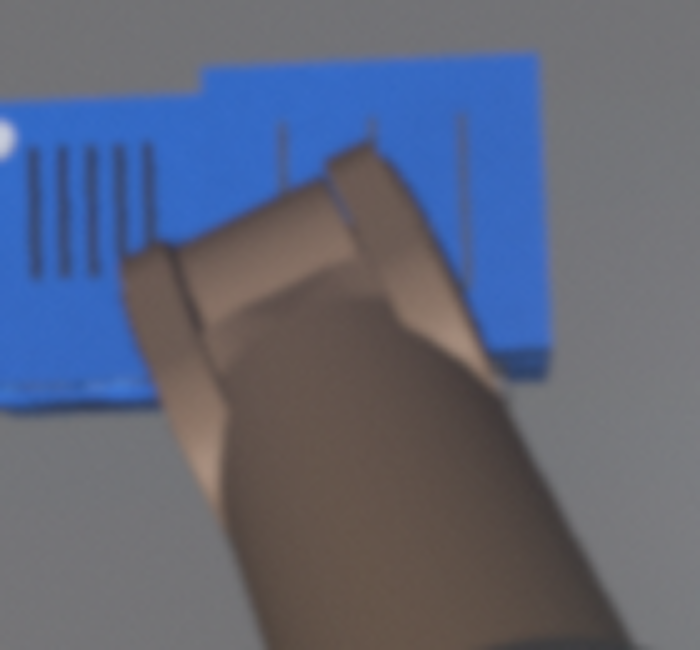

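View pics/sc5.png

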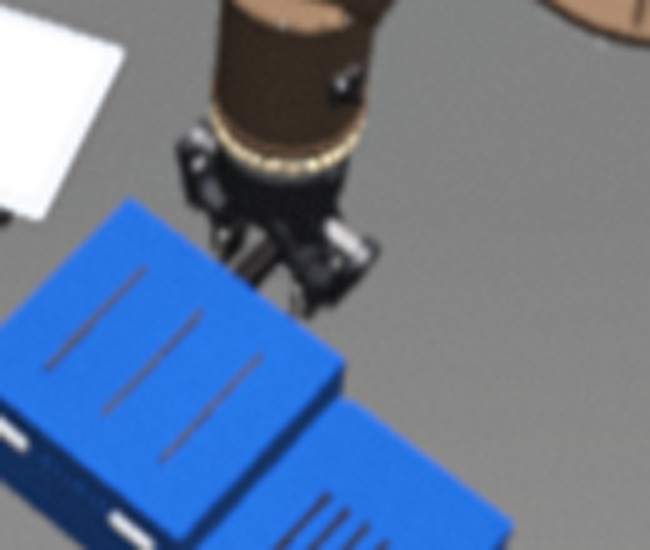

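The fingers straddle the tongue, at scene crop (255,265). I'll trim the position and close.

```bash
python3 -m crank '[[-0.004,-0.006,0.001,0.01,0,0.005],[0,0,0,0.01,0,0]]'; python3 -m crank '[[0,0,0,0,0,0],[0,0,0,0,0,0],[0,0,0,0,0,0],[0,0,0,0,0,0],[0,0,0,0,0,0],[0,0,0,0,0,0]]' 255; python3 -c "
from h import *
g=np.array
for th in (0,10,20,30,40,50,60,70,80,90,97):
    q=flapP(np.radians(th),.18,.03); print(th,(w(q[0],-.065,q[1]-.019)).round(4))"
```

```text
time: 7.37
ee_pos: [0.4778, 0.036, 0.1075]
ee_rot: [179.7, 0.0, 91.9]
ft_force: [-1.0, 0.0, -0.2]
grip_width: 0.0515
time: 7.87
ee_pos: [0.4801, 0.0337, 0.1113]
ee_rot: [179.3, 0.2, 91.8]
ft_force: [0.6, -0.4, -4.2]
grip_width: 0.0132
0 [0.4761 0.0342 0.101 ]
10 [0.484  0.0345 0.1318]
20 [0.4972 0.0349 0.1608]
30 [0.5152 0.0355 0.187 ]
40 [0.5375 0.0362 0.2097]
50 [0.5633 0.037  0.2282]
60 [0.592  0.0379 0.2419]
70 [0.6226 0.0388 0.2504]
80 [0.6543 0.0398 0.2535]
90 [0.686  0.0408 0.251 ]
97 [0.7077 0.0415 0.246 ]
```

```bash
python3 -m crank '[[0,0.003,-0.015,0,0,0],[0,0.004,-0.015,0,0,0],[0,0.006,-0.0145,0,0,0],[0,0.007,-0.0145,0,0,0]]'; python3 -c "
from h import *
print(np.round(readout.sense()['ft_torque'],2))"
```

```text
time: 8.2
ee_pos: [0.5029, 0.0345, 0.17]
ee_rot: [179.1, 0.0, 91.8]
ft_force: [13.6, -0.1, -16.2]
grip_width: 0.0132
[-0.01 -2.14  0.11]
```

```bash
python3 -m crank '[[0,0.006,-0.0135,0,0,0],[0,0.008,-0.013,0,0,0],[0,0.011,-0.012,0,0,0],[0,0.011,-0.011,0,0,0]]'; python3 -m crank '[[0,0.012,-0.0095,0,0,0],[0,0.013,-0.009,0,0,0],[0,0.014,-0.0075,0,0,0],[0,0.014,-0.0065,0,0,0]]';python3 -c "
from h import *
print(np.round(readout.sense()['ft_torque'],2))
a=get_image('scene');crop(a,270,110,430,270,4,'pics/sc6.png')"
```

```text
time: 8.53
ee_pos: [0.545, 0.036, 0.2206]
ee_rot: [178.5, -0.2, 91.8]
ft_force: [14.2, 2.3, -26.1]
grip_width: 0.0128
time: 8.87
ee_pos: [0.5944, 0.0377, 0.2487]
ee_rot: [179.3, -0.3, 91.8]
ft_force: [0.1, 1.3, -12.3]
grip_width: 0.0129
[ 0.02  0.65 -0.01]
```

View pics/sc6.png

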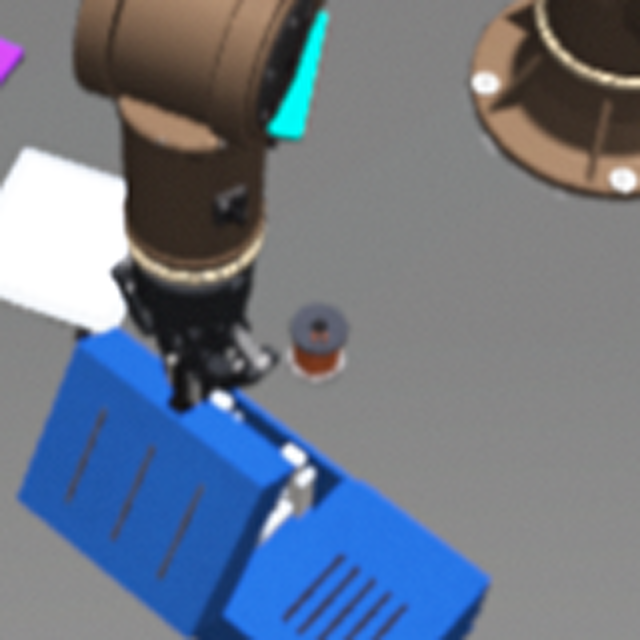

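The flap is at about 60°, the tongue is still held, and the coil hasn't moved. I'll continue along the arc.

```bash
python3 -m crank '[[0,0.015,-0.005,0,0,0],[0,0.0155,-0.0035,0,0,0],[0,0.0155,-0.002,0,0,0],[0,0.0155,-0.001,0,0,0]]'; python3 -m crank '[[0,0.0155,0,0,0,0],[0,0.0155,0.001,0,0,0],[0,0.0155,0.002,0,0,0]]'
```

```text
time: 9.25
ee_pos: [0.6518, 0.0397, 0.2586]
ee_rot: [-179.9, -0.2, 91.9]
ft_force: [-4.5, 0.3, -1.8]
grip_width: 0.0129
time: 9.5
ee_pos: [0.6955, 0.0412, 0.2544]
ee_rot: [-179.4, -0.2, 91.9]
ft_force: [-3.9, -0.5, -1.9]
grip_width: 0.0124
```

```bash
python3 -m crank '[[0,0.012,0.0025,0,0,0],[0,0.008,0.0015,0,0,0],[0,0,0,0,0,0]]'; python3 -m crank '[[0,0,0,0,0,0],[0,0,0,0,0,0],[0,0,0,0,0,0],[0,0,0,0,0,0]]' 110;  python3 -c "
from h import *
a=get_image('scene');crop(a,250,90,410,250,4,'pics/sc7.png')"
```

```text
time: 9.75
ee_pos: [0.7157, 0.0419, 0.2488]
ee_rot: [-179.2, -0.1, 91.9]
ft_force: [0.2, -0.3, 3.7]
grip_width: 0.013
time: 10.08
ee_pos: [0.7157, 0.0427, 0.2497]
ee_rot: [-179.3, -0.2, 91.9]
ft_force: [0.2, 0.1, 0.3]
grip_width: 0.0485
```

View pics/sc7.png

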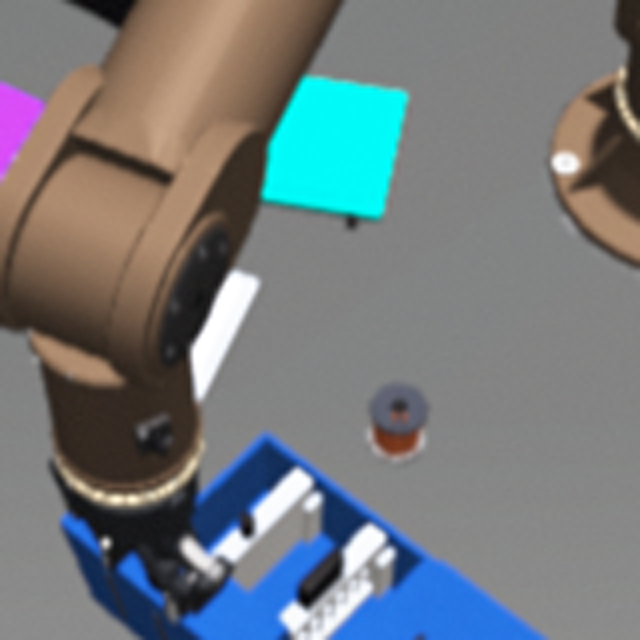

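The flap stands open. The grille with the bar grip is in the slot nearer the drawer, at crop (320,575). The solid plate with the stub is in the right-hand slot, at (245,523). I'll rise and retreat for a clear view.

```bash
python3 -m crank '[[0,0,-0.025,0,0,0],[0,0,-0.035,0,0,0],[0,0,-0.035,0,0,0],[0,0,-0.01,0,0,0],[0.03,-0.02,0,0,0,0],[0.03,-0.025,0,0,0,0],[0.03,-0.025,0,0,0,0],[0.03,-0.025,0,0,0,0],[0.03,-0.02,0,0,0,0],[0.03,-0.02,0,0,0,0],[0.02,-0.02,0,0,0,0],[0,0,0,0,0,0]]' 110;  python3 -c "
from h import *
a=get_image('scene');cv2.imwrite('pics/scf8.png',a);crop(a,260,160,400,300,5,'pics/sc8.png')
a=get_image('top');cv2.imwrite('pics/tf8.png',a);crop(a,200,100,340,220,5,'pics/t8.png')"
```

```text
time: 11.13
ee_pos: [0.5471, 0.2429, 0.3639]
ee_rot: [-179.7, -0.3, 91.6]
ft_force: [1.5, 1.2, 0.1]
grip_width: 0.0488
```

View pics/sc8.png

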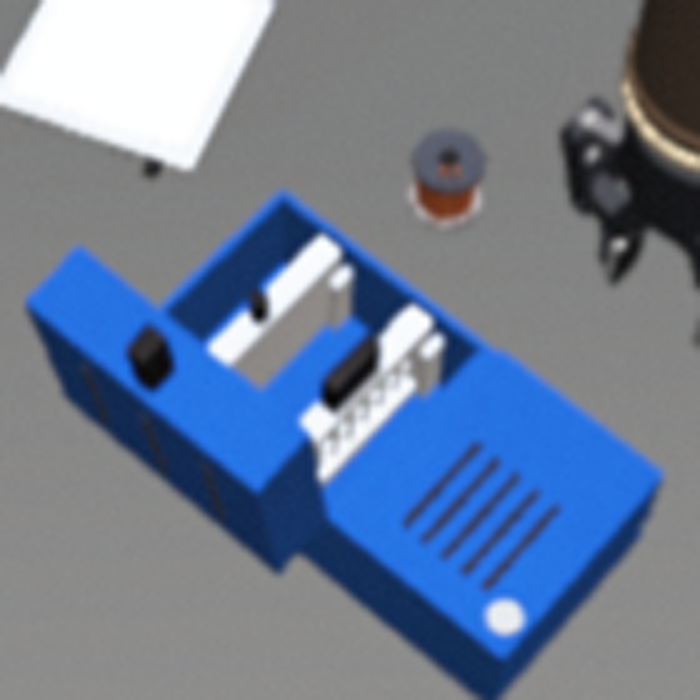

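View pics/t8.png

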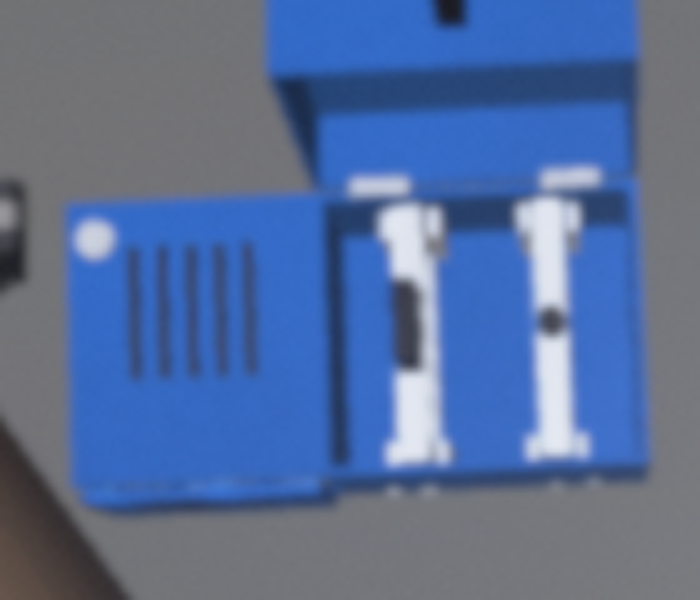

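The grille with the black bar grip is in the left slot, at top crop (408,325) and scene crop (352,372). The solid plate with the round stub is in the right slot, at top crop (551,320). The flap stands past vertical. Now I'll measure the grip.

Run:
```python
from h import *
T=lambda *p:[((u+.5)/5-.5+200,(v+.5)/5-.5+100) for u,v in p]
S=lambda *p:[((u+.5)/5-.5+260,(v+.5)/5-.5+160) for u,v in p]
print('pred',w(0,-.028,.121)); 
for z in(.121,.085):print(proj('top',[w(.022,-.028+.006,z),w(.022,-.034,z),w(-.022,-.022,z),w(-.022,-.034,z)]).round(1).tolist())
a=cv2.imread('pics/tf8.png')
m=(a.max(2)<75).astype(np.uint8);m[:150]=0;m[:,:276]=0;m[178:]=0;m[:,288:]=0
print(cv2.boundingRect(m)); ys,xs=np.nonzero(m); print(xs.mean(),ys.mean())
print(a[165,272:295].tolist())
print('plate top edge ends z=.085',onz('top',T((408,206),(407,470),(440,470),(438,206)),.085).round(4).tolist())
print('grip top face guess',onz('top',T((392,282),(418,282),(397,372),(421,372)),.121).round(4).tolist())
print('scene grip top face corners',onz('scene',S((352,338),(377,342),(322,388),(345,395)),.121).round(4).tolist())
p=w(0,-.028,.19); delta(p,tilt(0))
```

```text
pred [0.5798795  0.07451382 0.121     ]
[[277.7, 154.9], [282.5, 154.7], [278.3, 172.0], [283.0, 171.8]]
[[279.1, 157.7], [283.7, 157.5], [279.6, 174.3], [284.2, 174.1]]
(0, 0, 0, 0)
nan nan
[[199, 108, 56], [198, 107, 56], [197, 107, 55], [196, 106, 55], [195, 106, 56], [185, 102, 56], [154, 89, 58], [110, 74, 60], [84, 67, 63], [78, 65, 62], [81, 67, 65], [106, 94, 90], [157, 144, 139], [202, 184, 178], [217, 189, 178], [206, 157, 138], [197, 122, 87], [195, 109, 62], [194, 106, 56], [195, 106, 57], [193, 106, 56], [193, 106, 56], [194, 106, 57]]
plate top edge ends z=.085 [[0.6467, 0.0758, 0.085], [0.507, 0.0762, 0.085], [0.5068, 0.0591, 0.085], [0.6465, 0.06, 0.085]]
grip top face guess [[0.5988, 0.0805, 0.121], [0.5987, 0.0673, 0.121], [0.5527, 0.0779, 0.121], [0.5525, 0.0658, 0.121]]
scene grip top face corners [[0.5675, 0.0655, 0.121], [0.5593, 0.0781, 0.121], [0.6038, 0.075, 0.121], [0.5979, 0.0879, 0.121]]
ee [0.551  0.2383 0.3634] [-179.8   -0.2   91.3] shift [-0.1649  0.0257  0.1729] rot [-0.003 -0.003 -0.008]<stdin>:8: RuntimeWarning: Mean of empty slice.
  ret = ret.dtype.type(ret / rcount)
```

```bash
python3 -m crank '[[-0.033,0.005,0,0,0,0],[-0.033,0.005,0,0,0,0],[-0.033,0.005,0.02,0,0,0],[-0.033,0.005,0.033,0,0,0],[-0.025,0.005,0.033,0,0,0],[-0.006,0,0.033,0,0,0],[0,0,0.033,0,0,0],[0,0,0.015,0,0,0],[0,0,0,0,0,0]]'; python3 -c "
from h import *
delta(w(0,-.028,.089),tilt(0))"
```

```text
time: 11.98
ee_pos: [0.5879, 0.0557, 0.194]
ee_rot: [179.6, 0.2, 90.2]
ft_force: [-0.1, -0.9, 0.4]
grip_width: 0.0483
ee [0.5879 0.0557 0.194 ] [179.6   0.2  90.2] shift [ 0.0192 -0.0087  0.1049] rot [ 0.007  0.003 -0.028]
```

```bash
python3 -m crank '[[0.01,-0.005,0,0,0,-0.015],[0.009,-0.004,0,0,0,-0.013],[0,0,0,0,0,0]]'; python3 -m crank '[[0,0,0.02,0,0,0],[0,0,0.02,0,0,0],[0,0,0.02,0,0,0],[0,0,0,0,0,0]]'; python3 -c "
from h import *
delta(w(0,-.028,.089),tilt(0))"
```

```text
time: 12.23
ee_pos: [0.5794, 0.0728, 0.1948]
ee_rot: [179.6, 0.2, 91.6]
ft_force: [-0.1, -0.1, -0.3]
grip_width: 0.0486
time: 12.57
ee_pos: [0.5846, 0.0782, 0.1414]
ee_rot: [178.7, 0.1, 92.0]
ft_force: [0.0, -0.4, 0.9]
grip_width: 0.0486
ee [0.5846 0.0782 0.1414] [1.787e+02 1.000e-01 9.200e+01] shift [-0.0035 -0.006   0.0523] rot [0.022 0.001 0.004]
```

```bash
python3 -m crank '[[-0.004,-0.007,0.018,0.01,0,0.004],[-0.001,-0.002,0.018,0.01,0,0],[-0.001,-0.001,0.016,0.005,0,0],[0,0,0,0,0,0]]'; python3 -c "
from h import *
delta(w(0,-.028,.088),tilt(0))
a=get_image('scene');crop(a,260,110,420,260,5,'pics/sc9.png')"
```

```text
time: 12.9
ee_pos: [0.5795, 0.0754, 0.094]
ee_rot: [179.7, -0.0, 92.0]
ft_force: [-0.4, -0.8, 0.5]
grip_width: 0.0482
ee [0.5795 0.0754 0.094 ] [179.7  -0.   92. ] shift [-0.0009  0.0003  0.006 ] rot [ 0.006 -0.001  0.004]
```

View pics/sc9.png

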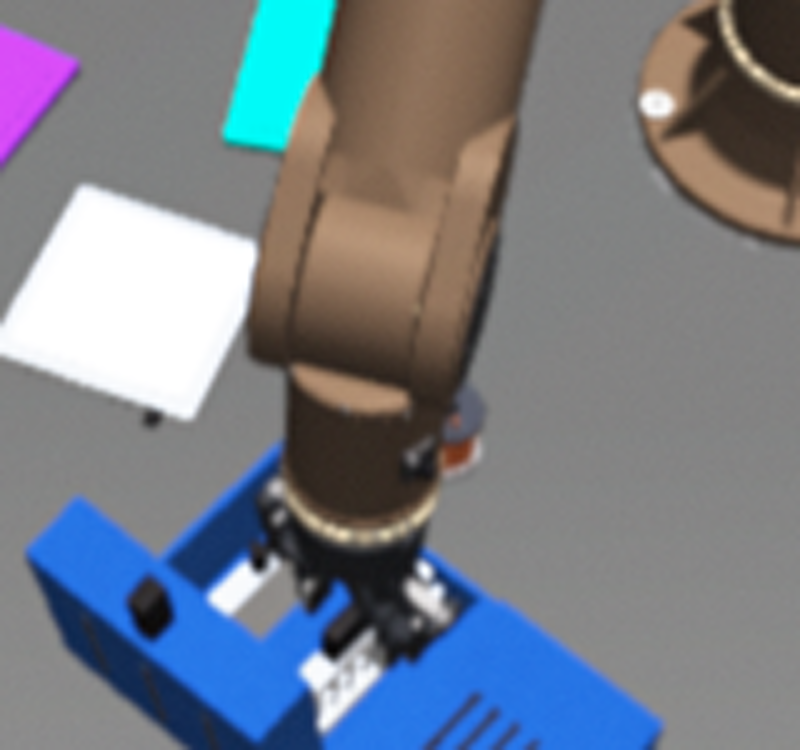

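The fingers straddle the bar grip, at crop (345,630). I'll go a few mm lower and close.

```bash
python3 -m crank '[[-0.001,0,0.006,0.005,0,0]]'; python3 -m crank '[[0,0,0.001,0,0,0],[0,0,0.001,0,0,0],[0,0,0.001,0,0,0],[0,0,0,0,0,0],[0,0,0,0,0,0],[0,0,0,0,0,0]]' 255
```

```text
time: 13.03
ee_pos: [0.582, 0.0761, 0.0915]
ee_rot: [179.6, -0.1, 92.1]
ft_force: [0.4, 1.1, -0.2]
grip_width: 0.0484
time: 13.53
ee_pos: [0.5842, 0.0763, 0.091]
ee_rot: [179.4, -0.1, 92.1]
ft_force: [0.3, 0.5, -1.3]
grip_width: 0.0115
```

```bash
python3 -m crank '[[0,0,-0.008,0,0,0],[0,0,-0.01,0,0,0],[0,0,-0.012,0,0,0]]'; python3 -c "
from h import *
delta(w(0.004,-.0275,.2),tilt(0))"
```

```text
time: 13.78
ee_pos: [0.5819, 0.0761, 0.1206]
ee_rot: [179.7, -0.1, 92.1]
ft_force: [-0.6, 0.9, -2.1]
grip_width: 0.0115
ee [0.5819 0.0761 0.1206] [ 1.797e+02 -1.000e-01  9.210e+01] shift [-0.0009  0.0023 -0.0794] rot [ 0.005 -0.002  0.005]
```

```bash
python3 -m crank '[[0,0.001,-0.014,0,0,0],[0,0,-0.014,0,0,0],[0,0,-0.015,0,0,0],[0,0,-0.015,0,0,0]]'; python3 -m crank '[[0,0,-0.018,0,0,0],[0,0,-0.02,0,0,0],[0,0,-0.02,0,0,0],[0,0,-0.02,0,0,0],[0,0,0,0,0,0]]';python3 -c "
from h import *
a=get_image('scene');crop(a,250,90,410,240,5,'pics/sc10.png')"
```

```text
time: 14.12
ee_pos: [0.5818, 0.0765, 0.1841]
ee_rot: [179.7, -0.2, 92.1]
ft_force: [0.4, 0.2, -1.9]
grip_width: 0.0108
time: 14.53
ee_pos: [0.5813, 0.0777, 0.2742]
ee_rot: [179.3, -0.3, 92.3]
ft_force: [0.2, 0.5, 0.0]
grip_width: 0.0113
```

View pics/sc10.png

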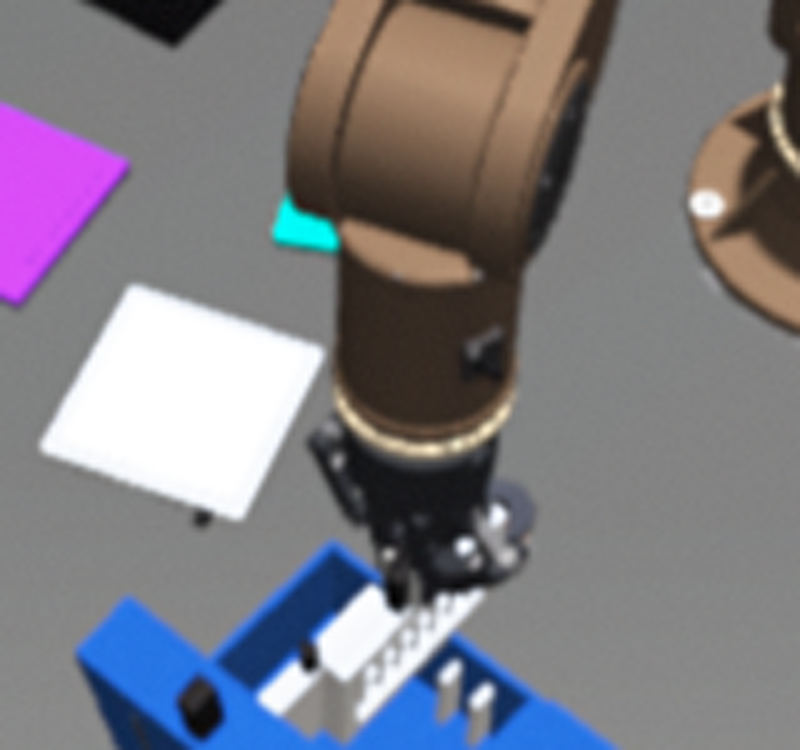

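The grille is out, held by its bar grip, and well clear of the walls. The blanking plate with its stub at crop (310,655) is still seated. Next I carry it to the panel.

```bash
python3 -m crank '[[-0.006,-0.012,0,0,0,0],[-0.012,-0.012,0,0,0,0],[-0.02,-0.011,0,0,0,0],[-0.026,-0.01,0,0,0,0],[-0.026,-0.01,0,0,0,0],[-0.026,-0.01,0,0,0,0],[-0.026,-0.01,0,0,0,0],[-0.026,-0.01,0,0,0,0]]'; python3 -c "
from h import *
delta([.467,-.234,.26],tilt(0))
print(np.round(readout.sense()['qpos'],1),readout.sense()['grip_width'])"
```

```text
time: 15.25
ee_pos: [0.4965, -0.0912, 0.2656]
ee_rot: [179.8, -0.6, 93.1]
ft_force: [0.3, -0.4, -1.3]
grip_width: 0.0109
ee [ 0.4965 -0.0912  0.2656] [179.8  -0.6  93.1] shift [-0.141  -0.0373  0.004 ] rot [ 0.004 -0.01   0.023]
[ 23.2  13.8 -22.4 102.3   5.1  64.8  92.2] 0.01090697898921491
```

```bash
python3 -m crank '[[-0.024,-0.006,0,0,-0.002,0.004],[-0.024,-0.006,0,0,-0.002,0.004],[-0.024,-0.006,0,0,-0.002,0.004],[-0.022,-0.006,0,0,-0.002,0.004],[-0.015,-0.004,0,0,-0.002,0.004],[-0.008,-0.003,0,0,0,0.003],[0,0,0,0,0,0]]'; python3 -c "
from h import *
delta([.467,-.234,.19],tilt(0))
print(np.round(readout.sense()['qpos'],1),readout.sense()['grip_width'])
cv2.imwrite('pics/sc11.png',get_image('scene'));cv2.imwrite('pics/t11.png',get_image('top'))"
```

```text
time: 15.83
ee_pos: [0.4607, -0.2209, 0.2592]
ee_rot: [-179.6, -0.0, 91.2]
ft_force: [-0.4, -0.4, -1.8]
grip_width: 0.0113
ee [ 0.4607 -0.2209  0.2592] [-179.6   -0.    91.2] shift [-0.0132  0.0065  0.0692] rot [-0.007 -0.    -0.01 ]
[ 33.9  14.5 -17.7 102.    4.9  64.6 105.8] 0.01127193016332214
```

View pics/sc11.png

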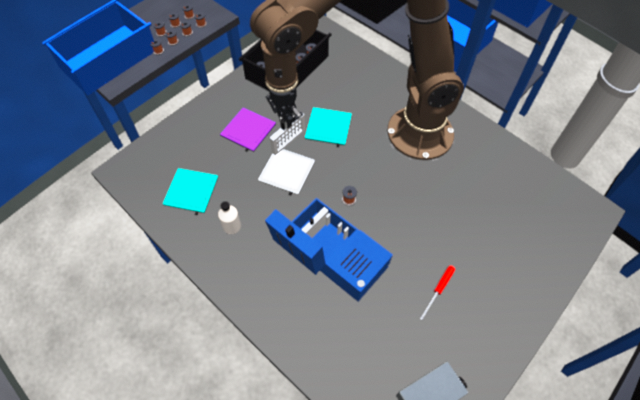

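View pics/t11.png

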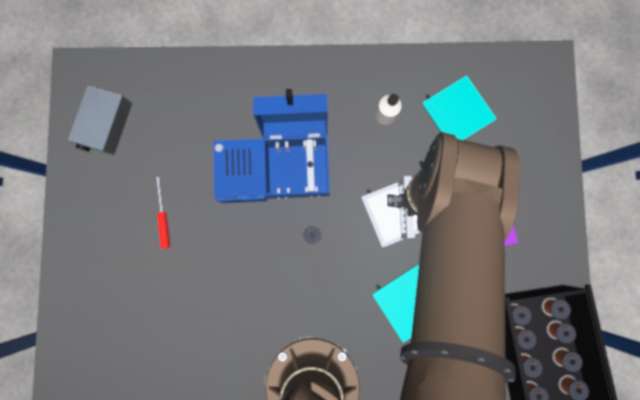

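The grille hangs over the white panel. The drawer is shut, the flap open, the blanking plate in its slot, and the coil, bottle and screwdriver are unmoved. Now I lower it.

```bash
python3 -m crank '[[-0.004,0.002,0.01,0,0,-0.003],[-0.004,0.002,0.014,0,0,-0.003],[-0.004,0.001,0.014,0,0,-0.002],[-0.001,0,0.014,0,0,0],[0,0,0.01,0,0,0],[0,0,0,0,0,0]]'; python3 -c "
from h import *
delta([.467,-.234,.19],tilt(0))"
```

```text
time: 16.43
ee_pos: [0.4712, -0.2234, 0.1926]
ee_rot: [-179.8, -0.2, 92.7]
ft_force: [-0.7, -0.0, -1.5]
grip_width: 0.0111
ee [ 0.4712 -0.2234  0.1926] [-179.8   -0.2   92.7] shift [-0.0104 -0.0047  0.0026] rot [-0.003 -0.004  0.016]
```

```bash
python3 -m crank '[[-0.005,-0.003,0.001,0,-0.002,0.008],[-0.005,-0.002,0.001,0,-0.002,0.008],[0,0,0,0,0,0],[0,0,0,0,0,0],[0,0,0,0,0,0]]'; python3 -c "
from h import *
delta([.467,-.234,.19],tilt(0))
a=get_image('scene');cv2.imwrite('pics/scf12.png',a);crop(a,230,80,340,200,6,'pics/sc12.png')
a=get_image('top');cv2.imwrite('pics/tf12.png',a);crop(a,350,150,470,250,6,'pics/t12.png')"
```

```text
time: 16.85
ee_pos: [0.4677, -0.2322, 0.1908]
ee_rot: [-179.9, -0.0, 92.0]
ft_force: [0.7, -0.2, -1.9]
grip_width: 0.0111
ee [ 0.4677 -0.2322  0.1908] [-179.9   -0.    92. ] shift [-0.0018 -0.0007  0.0008] rot [-0.002 -0.001  0.003]
```

View pics/sc12.png

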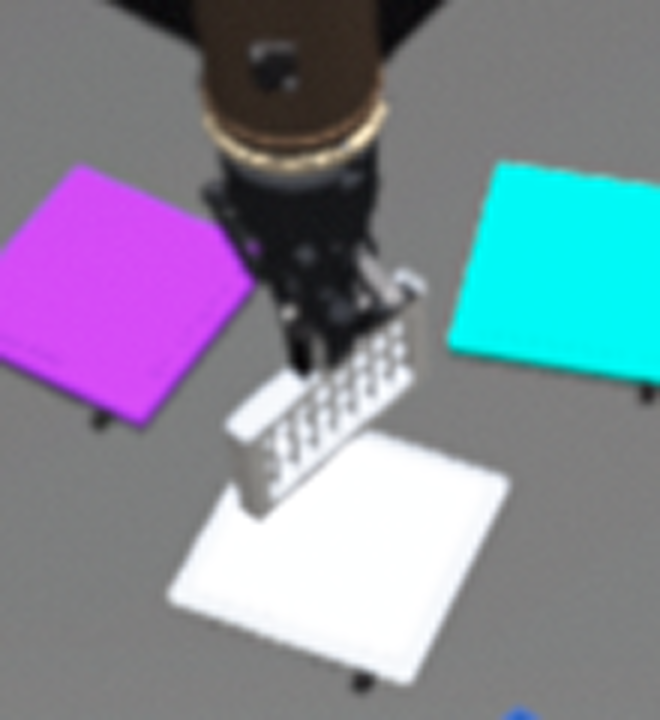

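View pics/t12.png

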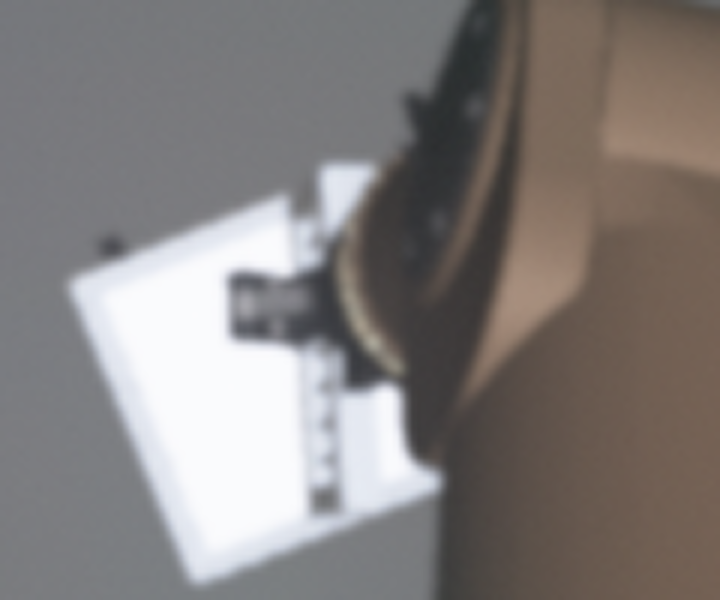

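Run:
```python
from h import *
S=lambda *p:[((u+.5)/6-.5+230,(v+.5)/6-.5+80) for u,v in p]
inv=lambda q,x0,y0:((q-[x0,y0]+.5)*6-.5).round(0).tolist()
c=np.array([.4637,-.2325])
pts=[[c[0]+.0675,c[1]+.010,.105],[c[0]-.0675,c[1]+.006,.105],[c[0]+.0675,c[1]+.010,.185]]
print('pred',inv(proj('scene',pts),230,80),'seen (262,518),(411,380),(243,440)')
print(onz('scene',S((262,518),(411,380)),.105).round(4), onz('scene',S((243,440)),.185).round(4))
T=[((u+.5)/6-.5+350,(v+.5)/6-.5+150) for u,v in((311,513),(342,510))]
print('front end in top, z .185',onz('top',T,.185).round(4))
print('panel corners top-crop',inv(proj('top',onz('top',[(396.8,211.8)],.012)),350,150))
```

```text
pred [[254.0, 529.0], [424.0, 380.0], [242.0, 441.0]] seen (262,518),(411,380),(243,440)
[[ 0.5234 -0.2244  0.105 ]
 [ 0.4015 -0.2316  0.105 ]] [[ 0.5305 -0.2224  0.185 ]]
front end in top, z .185 [[ 0.3957 -0.2139  0.185 ]
 [ 0.3968 -0.2259  0.185 ]]
panel corners top-crop [[283.0, 373.0]]
```

Run:
```python
from h import *
inv=lambda q,x0,y0:((q-[x0,y0]+.5)*6-.5).round(0).tolist()
c=np.array([.4637,-.2325])
print(inv(proj('top',[[c[0]-.0675,c[1]+.006,.105],[c[0]-.0675,c[1]+.006,.185],[c[0]-.0675,c[1]-.010,.185],[c[0]-.0675,c[1]-.010,.105]]),350,150))
a=get_image('top');crop(a,370,200,450,250,10,'pics/t13.png')
print(readout.sense()['ee_pos'],np.abs(readout.sense()['qvel']).max())
```

```text
[[306.0, 515.0], [344.0, 511.0], [385.0, 511.0], [344.0, 515.0]]
[ 0.46771042 -0.23199373  0.19068373] 0.1941593362163405
```

View pics/t13.png

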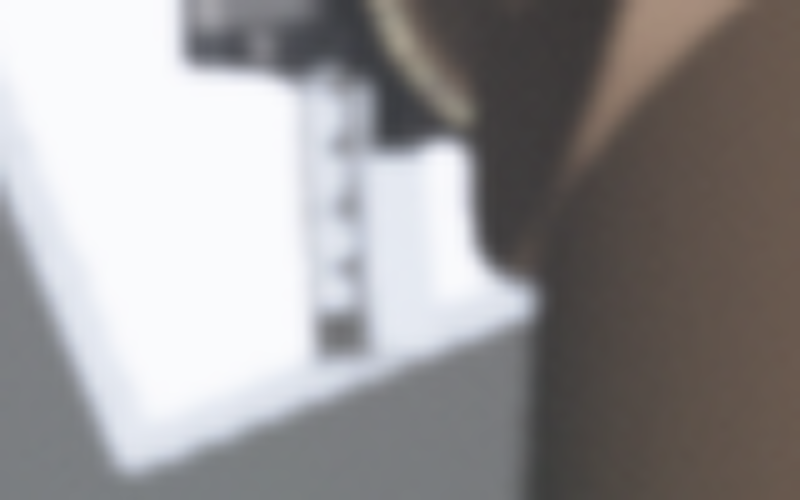

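The plate's pose agrees with the prediction, with its centre near (0.464, -0.232) against the panel's (0.463, -0.234). I'll lower it about 5 mm to centre the clearance, let it settle, and make the final checks.

```bash
python3 -m crank '[[-0.002,0,0.004,0,0,0],[0,0,0.003,0,0,0],[0,0,0,0,0,0],[0,0,0,0,0,0],[0,0,0,0,0,0]]'; python3 -m crank '[[0,0,0,0,0,0],[0,0,0,0,0,0],[0,0,0,0,0,0],[0,0,0,0,0,0],[0,0,0,0,0,0],[0,0,0,0,0,0]]'; python3 -c "
from h import *
a=get_image('scene');crop(a,180,80,420,260,3,'pics/sc14.png')
a=get_image('top');crop(a,140,60,460,260,2.5,'pics/t14.png')"
```

```text
time: 17.42
ee_pos: [0.4679, -0.2342, 0.1832]
ee_rot: [-179.9, -0.0, 92.0]
ft_force: [-0.4, -0.0, -1.5]
grip_width: 0.0111
time: 17.92
ee_pos: [0.468, -0.2341, 0.1833]
ee_rot: [-179.9, -0.0, 92.0]
ft_force: [-0.3, -0.1, -0.7]
grip_width: 0.0108
```

View pics/sc14.png

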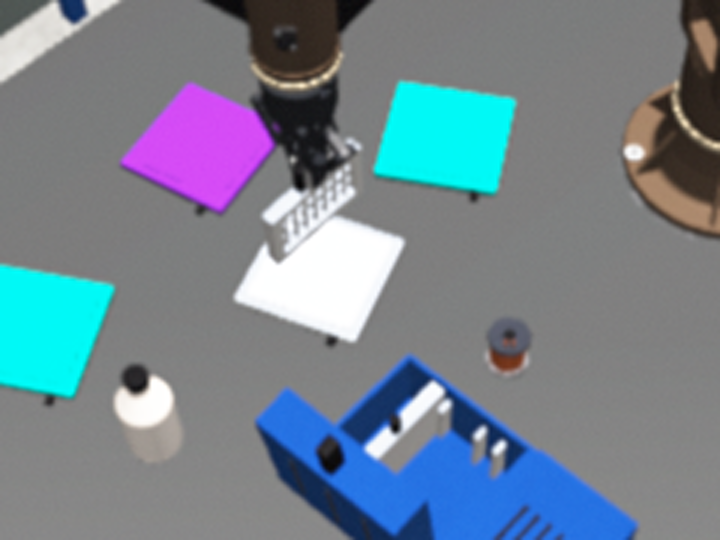

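View pics/t14.png

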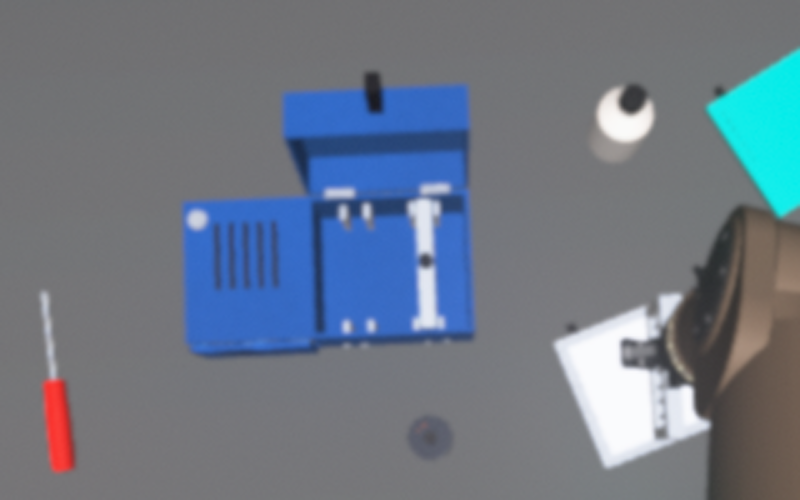

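The grille is upright over the white panel at scene crop (310,215), the arm has stopped moving, and everything else is where it should be. Handing in.

```bash
python3 -c "
from workcell import hand_in
print(hand_in())"
```

```text
the job is handed in; nothing more can be done
None
```

The job was done in the order asked and handed in at about 18 s of the 67 s allowed. I finished holding the grille over the white panel.

- **Drawer:** I pushed it until it hit its stop, at about 31 N peak, and the view afterwards showed the front flush with the unit.
- **Flap:** My first plan, pushing up under the tongue with a tilted tool, failed because joint 4 reached its fold limit. I gripped the tongue with the tool vertical instead and swung the flap to an estimated 98° or so. It stayed open by itself after release.
- **Filter plate:** I drew the bar-grip grille straight up from the left slot with little force. At hand-in it was upright and still. Its centre was at about (0.464, -0.234), against the panel's (0.463, -0.234), with about 85–95 mm of clear air beneath it.
- **Other items:** The last pictures show the blanking plate seated and the coil, bottle and screwdriver where they were.

**Check that disagreed:** before I lowered the grille the last few mm, the images put its lower edge up to 10 mm higher than the grip geometry did. I lowered it slightly so the clearance is about a hand's width on either reading.

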